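# Hook the stock-rest arm into its slotted upright and lock it

## Robot

A 7-joint arm with a two-finger parallel gripper is mounted at the origin on the work surface; the furniture and walls round the work are solid. World frame = base frame: x ahead of the robot, y to its left, z up, the work surface at z = 0. Lengths are in m, angles in rad, forces in N, time in s.
With the tool pointing down it reaches from about 0.425 to 0.95 m from the base axis. Payload 4.7 kg.
Tool frame: the origin (TCP) lies between the finger pads; the fingertips stand 25 mm ahead of it and the grasp point (between the pads) lies 6 mm ahead of it; z points along the fingers, y is the line along which they close (so a half turn about z gives the same grasp; the last joint's range is limited). The gripper opens to 85 mm and grips with 20 to 120 N. Pads are 22 mm wide; open, the fingers measure 114 mm over their backs; the gripper's body (76 mm by 85 mm) begins 54 mm behind the grasp point. The pads swing forward as they close: fully open they stand 13 mm farther back than shut.
Start: joints at [1.082, 0.469, -0.049, 1.532, 0.024, 1.141, -0.082], TCP at [0.3, -0.605, 0.256] pointing down, gripper open.
Joint ranges: [-2.59, 2.59], [-0.33, 1.99], [-1.39, 1.29], [0.1, 2.45], [-1.04, 4.18], [0.21, 1.99], [-2.66, 2.66]. Speed limits (rad/s): [2.57, 2.57, 3.14, 3.14, 3.14, 3.14, 3.14].

## Interface

Orientations are given as a 3x3 rotation matrix whose columns are the frame's x, y, z axes.
In Python, from rig import * gives the robot as it stands. Calls block until the motion is done:
- movep(position, orientation): joint-space move of the TCP to a pose.
- move_l(position, attitude=None, feed=0.15, until_force=None): straight line of the TCP; attitude=None keeps the orientation; feed is the mean speed in m/s. With until_force (N) it stops when the force on the tool has changed by that much, and returns True; else False.
- move_joints(angles): joint-space move.
- command_gripper(opening, newtons=None): finger opening in m; newtons is the grip in N (None keeps the last); returns when the fingers have stopped.
- sleep(seconds).
- inverse_kinematics(position, orientation): joint angles nearest the present ones, or None.
- sense(): the state.
- camera(name): name is "scene" or "top"; returns (picture, depth): 384x512x3 uint8, red, green, blue; 384x512 float32, m along the optical axis (not along the pixel's ray), 0 where there is no reading.
- camera_params(name): a dict with "K" (3x3 intrinsics, pixels), "position" and "rotation" of the camera in the world. Camera axes: x right, y down, z forward; pixel columns grow to the right and rows downward; lengths in m; the calibration is good to about 2 mm. A picture is of the moment at which its call begins. camera_params takes no time and is no camera call.
A pose or a line that the arm cannot do raises Unreachable and nothing moves.
- finish_job(): hands the job in; it is judged then, once.
The state is a dict: "time_s": time; "joint_pos": joint angles; "qd": joint speeds; "joint_efforts": joint torques, N m; "position": TCP position; "tcp_rot": TCP orientation; "wrist_force": force on the tool from outside, world axes, zero at the start; "ft_torque": the same for the moment, N m; "finger_gap": finger opening in m; "gripper_force": force on a finger pad.
Only numpy, scipy, OpenCV 4.12 (cv2) and the standard library are available. Lean on these libraries where they do the work, as an engineer would, in place of code of your own. Each camera call takes 0.05 s, during which the arm holds its last target. There are 200 camera calls.

## Task

Fit the steel rack arm to the slotted upright on the bench stand: feel for the two slots, pass both of the arm's hooks into them, then press the arm straight down past the spring catch until it snaps into the arm's notch and the hooks sit fully home, and let go. Work gently: never force the arm against the stand, and leave the screw tray, the roll of tape and the glue bottle where they are.

Things in the scene. Friction and masses are not known exactly. Their poses are not given: they have to be found in the camera images.
- rack_arm: Loose dark steel rack arm, 0.2 to 0.4 kg, standing on the worktop. Origin: bottom centre of its back face; x points out of the back, z up. Upright box part 24 mm wide (y), 80 tall, x = -40 to 0 mm. In front of it a low rubber-topped arm, 24 wide, 26 high, runs to x = -134 mm, where a lip rises to 42 mm. Two steel hooks, one above the other, stand out of the back.
- rack_grip (a point): Top centre of the arm's upright box part, at (-22, 0, 80) mm in the arm's frame: take it here from above, across its 24 mm width.
- rack_hooks (a point): Lowest point of the tip of the lower hook, (10.5, 0, 21) mm in the arm's frame. Hooks are 5 mm thick (y) at y = 0 and reach x = 10.5 mm. Necks 8 mm high at z = 33 to 41 and 70 to 78 mm; at x = 5.5 to 10.5 mm a tongue hangs 12 mm below each neck (z = 21 to 41 and 58 to 78 mm).
- rack_notch (a point): Centre of the notch low in the arm's back face that the catch springs into: 14 mm wide, 3 mm deep, z = 3 to 18 mm in the arm's frame.
- stand: Bench stand fixed to the worktop: plywood foot 130 x 140 x 18 mm, grey steel channel post 49 mm wide, 153 tall. Origin: underside of the foot on the post's middle plane; z up, -x is the front. In the channel sits a steel slotted strip 4 mm thick, 40 wide, 50 mm free behind it, front face at x = -20 mm. More than 45 N between rack arm and stand (some 15 N of it the catch's own load) is too much.
- seat (a point): Nominal place of the rack arm's origin when fully home, (-20, 0, 45) mm in the stand's frame, arm and stand axes parallel. The strip with slots and catch is bolted up to 12 mm above or below nominal; no reading tells how much: feel for it. The arm's tongues enter when the arm is 12 to 17 mm above its true seat; it then comes down till the necks rest on the slots' lower edges.
- post_top (a point): Middle of the strip's front face, 148 mm up: nominal top of the strip. Two slots in the middle of the strip, 10 mm wide, 25 mm tall, at nominal 78 to 103 and 115 to 140 mm above the worktop.
- catch (a joint): Brass spring catch in the window below the slots, metres pushed in. At 0 (free) it stands 8 mm out of the strip; sloped top, flat underside, 4.5 to 16.5 mm above the underside of the seated arm. 6 to 8 mm as the arm passes over it, then 2.5 to 5 mm, sprung into the notch. Spring 3 N at 0, 7 N fully in; the arm needs about 10 to 15 N downwards to pass it.
- screw_box: Bystander: open card tray of screws, 65 x 90 x 35 mm, origin under its centre.
- tape_roll: Bystander: roll of masking tape lying flat, 104 mm across, 25 mm high, origin under its centre.
- glue_bottle: Bystander: white glue bottle with an orange nozzle, 65 mm across, 206 mm tall, origin under its centre.

How it is judged:
On the way, in this order (a step that is already met when the one before it is completed fails the run):
1. both hooks have entered the slots of the upright (x of rack_arm in the frame of stand between -0.0265 and -0.016 m and y of rack_arm in the frame of stand between -0.005 and 0.005 m and z of rack_arm in the frame of stand between 0.04 and 0.08 m and angle between the z axis of rack_arm and the z axis of stand, either way round below 0.12 rad), for 0.05 s.
2. the arm has been pressed down over the catch, pushing it back (value of joint catch above 0.0054 m), for 0.02 s.
At the end, for the whole second after the job is handed in: The arm hangs locked: its back within 4 mm of the strip's face and of its middle, square to the stand within 0.09 rad, origin 31 to 59 mm up (as the strip is bolted), the catch sprung out into the notch (1.8 to 5.2 mm), at rest (value of joint catch between 0.0018 and 0.0052 m and x of rack_arm in the frame of stand between -0.024 and -0.017 m and y of rack_arm in the frame of stand between -0.004 and 0.004 m and z of rack_arm in the frame of stand between 0.031 and 0.059 m and angle between the z axis of rack_arm and the z axis of stand, either way round below 0.09 rad and angle between the x axis of rack_arm and the x axis of stand, either way round below 0.09 rad and linear speed of rack_arm below 0.01 m/s); the robot touches nothing.
It fails at once if the arm is forced against the stand with more than 45 N (contact force between rack_arm and stand above 45 N).
It fails at once if the gripper or arm of the robot hits the stand with more than 20 N (contact force between any of the arm, the fingers and stand above 20 N).
It fails at once if the screw tray is moved by more than 15 mm (distance of screw_box from where it was at the start of the episode above 0.015 m).
It fails at once if the roll of tape is moved by more than 15 mm (distance of tape_roll from where it was at the start of the episode above 0.015 m).
It fails at once if the glue bottle is moved by more than 15 mm (distance of glue_bottle from where it was at the start of the episode above 0.015 m).
It also fails if it takes over 54 s, if anything falls off the work surface, if the arm or the gripper's body presses on something with over 40 N, if the wrist force passes 120 N, or if a joint passes its speed limit or range.

## Working session

There is one attempt and no reset: what is moved stays moved. The work goes in short steps, each a Python script; the robot and the scene stay as the last script left them, time stands still between calls to the robot, and variables do not carry over. Pictures are saved under pics/ and viewed, at most 10 in all, crops included, and the job is handed in when it is done.

```bash
mkdir -p pics; ls; python3 - <<'E'
from rig import *
import cv2,numpy as np
for n in("scene","top"):
    p,d=camera(n); c=camera_params(n); print(n,c)
    cv2.imwrite(f"pics/{n}0.png",p[:,:,::-1]); np.savez(f"{n}0.npz",p=p,d=d)
s=sense();print(s["time_s"],s["position"],s["tcp_rot"])
E
```

```text
pics
scene {'K': array([[478.80944465,   0.        , 252.25224493],
       [  0.        , 478.80944465, 191.95541707],
       [  0.        ,   0.        ,   1.        ]]), 'position': array([0.9673813 , 0.64815264, 0.64944078]), 'rotation': array([[-0.84516195,  0.31933772, -0.42863119],
       [ 0.5344583 ,  0.5160708 , -0.66934689],
       [ 0.00745633, -0.79479202, -0.6068361 ]])}
top {'K': array([[492.59841069,   0.        , 265.28023231],
       [  0.        , 492.59841069, 188.56067846],
       [  0.        ,   0.        ,   1.        ]]), 'position': array([0.40592158, 0.07521228, 0.96218369]), 'rotation': array([[-0.02445143, -0.98146947,  0.19005213],
       [-0.99915035,  0.01768316, -0.03722749],
       [ 0.03317692, -0.19080092, -0.98106794]])}
0.1 [ 0.29934933 -0.60447644  0.25536567] [[ 8.96133832e-01  4.43783162e-01 -8.12959343e-04]
 [ 4.43783904e-01 -8.96132517e-01  1.53555223e-03]
 [-4.70670791e-05 -1.73683857e-03 -9.99998491e-01]]
```

View pics/scene0.png

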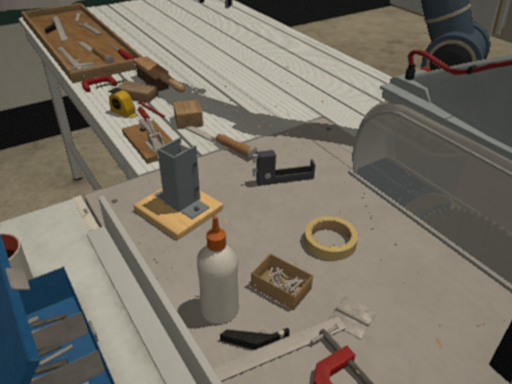

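View pics/top0.png

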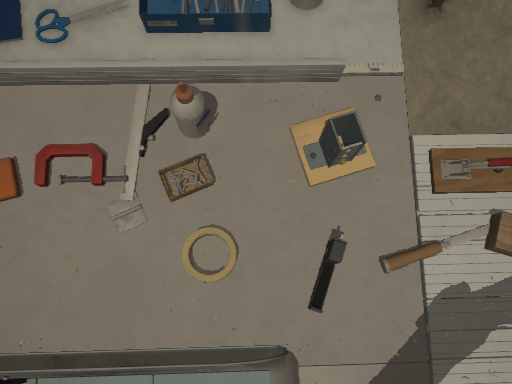

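The scene view shows the post near (180,175), rack arm at (285,170), tape at (330,237), tray at (282,282) and bottle at (218,280). In the top view the foot is near (332,147), the rack arm runs from (338,235) to (316,308), and the bottle is at (188,110). Next I zoom in on the stand and the arm.

```bash
python3 - <<'E'
import cv2,numpy as np
t=np.load("top0.npz")["p"][:,:,::-1];s=np.load("scene0.npz")["p"][:,:,::-1]
a=cv2.resize(t[100:190,280:385],None,fx=3.8,fy=3.8,interpolation=3)
a2=cv2.resize(t[220:315,300:360],None,fx=3.8,fy=3.8,interpolation=3)
b=cv2.resize(s[130:240,130:235],None,fx=3.8,fy=3.8,interpolation=3)[:418]
im=np.zeros((600,800,3),np.uint8)
im[:a.shape[0],:a.shape[1]]=a; im[:b.shape[0],400:400+b.shape[1]]=b
cv2.imwrite("pics/z1.png",im)
a2=cv2.resize(t[220:315,300:360],None,fx=6,fy=6,interpolation=3)
b2=cv2.resize(s[140:195,245:325],None,fx=5,fy=5,interpolation=3)
im=np.zeros((580,770,3),np.uint8)
im[:570,:360]=a2; im[:275,365:765]=b2
cv2.imwrite("pics/z2.png",im)
E
```

```text
(no output)
```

View pics/z1.png

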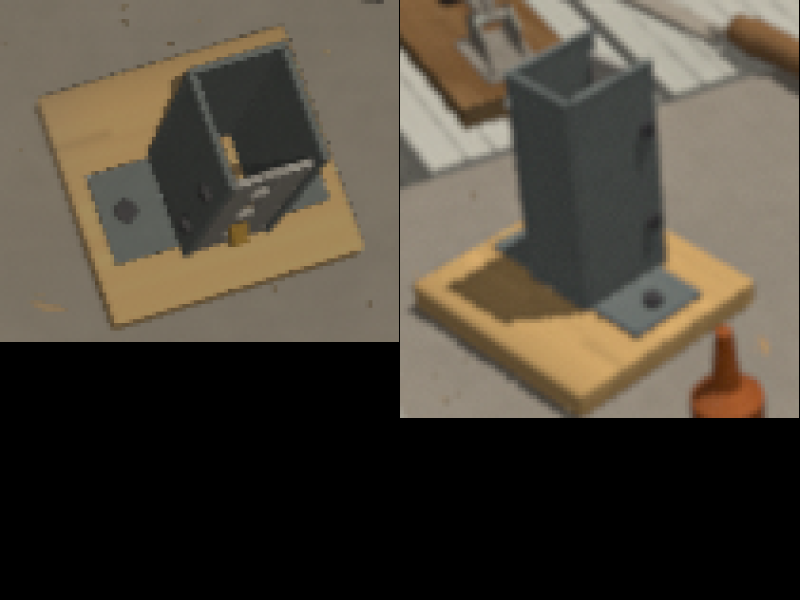

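View pics/z2.png

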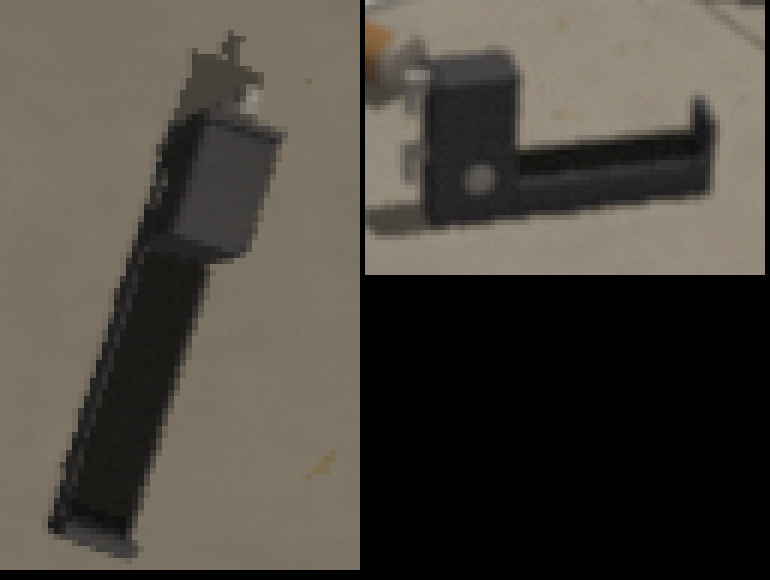

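The zooms show three things:
- **Stand:** the strip faces down-left in the top view. Its silver top edge runs from about (343,148) to (362,143), the slots are light patches near (348,150) and (345,156), and the brass catch is at about (343,161).
- **Arm:** it stands upright, with hooks pointing away from the robot. The box top is at about (337,250) and the lip at about (316,308).
- **Method:** I'll measure both with masks, depth and rays.

```bash
cat > h.py <<'E'
import numpy as np,cv2
from rig import *
def cloud(n,d):
    c=camera_params(n);K=c["K"];v,u=np.indices(d.shape)
    r=np.stack([(u-K[0,2])/K[0,0],(v-K[1,2])/K[1,1],np.ones(d.shape)],-1)
    P=(r*d[...,None])@c["rotation"].T+c["position"];P[d==0]=np.nan
    return P
def ray(n,px,z):
    c=camera_params(n);px=np.atleast_2d(px).astype(float)
    r=np.c_[px,np.ones(len(px))]@np.linalg.inv(c["K"]).T@c["rotation"].T
    return c["position"]+r*((z-c["position"][2])/r[:,2:3])
def proj(n,P):
    c=camera_params(n);q=(np.atleast_2d(P)-c["position"])@c["rotation"]@c["K"].T
    return q[:,:2]/q[:,2:]
def rect(xy):
    (c,s,a)=cv2.minAreaRect((np.asarray(xy)*1000).astype(np.float32));return np.round(c,1),np.round(s,1),round(a,2)
E
python3 - <<'E'
from h import *
for n in("top","scene"):
    f=np.load(n+"0.npz");p=f["p"];P=cloud(n,f["d"])
    hsv=cv2.cvtColor(p,cv2.COLOR_RGB2HSV).astype(int)
    v,u=np.indices(f["d"].shape)
    box=(lambda a,b,c,d:(u>=a)&(u<b)&(v>=c)&(v<d))
    st=box(280,385,100,192) if n=="top" else box(130,230,130,240)
    ar=box(300,355,220,316) if n=="top" else box(250,322,145,190)
    # table check
    z=P[...,2]
    print(n,"table z",np.nanmedian(z[box(240,280,200,330) if n=="top" else box(370,400,250,270)]))
    wood=st&(hsv[...,1]>90)&(abs(z-.018)<.008)&(hsv[...,2]>90)
    cn=max(cv2.findContours(wood.astype(np.uint8),0,2)[0],key=cv2.contourArea).reshape(-1,2)
    print("foot",wood.sum(),rect(ray(n,cn,.018)[:,:2]),np.nanmedian(z[wood]))
    top=st&(abs(z-.153)<.006); print("posttop",top.sum(),rect(P[top][:,:2]))
    at=ar&(abs(z-.08)<.005); cn=max(cv2.findContours(at.astype(np.uint8),0,2)[0],key=cv2.contourArea).reshape(-1,2)
    print("armtop",at.sum(),rect(P[at][:,:2]),rect(ray(n,cn,.08)[:,:2]),np.nanmedian(z[at]))
    lo=ar&(abs(z-.026)<.006);lip=ar&(abs(z-.042)<.004)
    print("low",lo.sum(),rect(P[lo][:,:2]),"lip",lip.sum(),np.nanmedian(P[lip],0))
    for nm,m in dict(tape=box(180,240,222,285) if n=="top" else box(298,362,212,262),tray=box(155,218,150,202) if n=="top" else box(248,315,253,310)).items():
        m=m&(z>.012)&(z<.05); print(nm,rect(P[m][:,:2]))
    bt=(box(165,218,80,140) if n=="top" else box(192,245,210,325))&(z>.05);print("bottle",rect(P[bt][:,:2]),np.nanmax(z[bt]))
E
```

```text
top table z 0.0008494935789629121
foot 2075 (array([674.2, -96. ]), array([130.8, 140.2]), 16.22) 0.01916868460863641
posttop 287 (array([663.7, -99.8]), array([60.4, 50.3]), 16.35)
armtop 322 (array([466.8, -86.5]), array([24.1, 50.1]), 70.72) (array([466.9, -86.2]), array([24.6, 50.8]), 69.48) 0.08089362515386478
low 613 (array([423. , -70.5]), array([ 24.4, 141.6]), 70.39) lip 65 [ 0.3605937  -0.05219616  0.04265657]
tape (array([464.1, 149.3]), array([102. , 101.2]), 43.67)
tray (array([613.7, 194.3]), array([61.1, 90.3]), 21.8)
bottle (array([728.2, 178.8]), array([64.6, 62.6]), 51.37) 0.20860844827921876
scene table z 0.00018791527473105418
foot 2104 (array([677.5, -91.7]), array([133.1, 146.1]), 16.36) 0.018320392930968155
posttop 236 (array([ 664.4, -100.1]), array([61.4, 53.3]), 16.33)
armtop 142 (array([468.3, -86.3]), array([26.6, 48.6]), 66.39) (array([470.2, -82.6]), array([31.1, 50.5]), 75.45) 0.07951461227712336
low 415 (array([ 402.9, -106.4]), array([125.8, 143.1]), 62.03) lip 91 [ 0.46596027 -0.07402692  0.04162563]
tape (array([465.2, 148.3]), array([104.2, 100.6]), 48.27)
tray (array([614.2, 194.4]), array([63.3, 91.1]), 21.68)
bottle (array([733.5, 186.1]), array([50.2, 62.6]), 66.9) 0.20717202971173954
```

Sizes agree with what was given: foot 130.8x140.2 mm, post 50 mm wide, arm top 24 mm wide, tape about 103 mm. Next: the front face, strip top and catch in the stand's frame, plus a better arm pose.

```bash
python3 - <<'E'
from h import *
a=np.deg2rad(16.3);X=np.array([np.cos(a),np.sin(a)]);Y=np.array([-X[1],X[0]])
O=np.array([.6640,-.09995])-X*.0095
f=np.load("top0.npz");p=f["p"].astype(int);P=cloud("top",f["d"])
q=P[...,:2]-O; xs=q@X;ys=q@Y;z=P[...,2]
b=np.zeros(z.shape,bool);b[100:192,280:385]=1
fr=b&(z>.03)&(z<.145)&(xs<-.012)&(xs>-.035)&(abs(ys)<.03)
for lo in np.arange(-.027,.027,.006):
    m=fr&(ys>=lo)&(ys<lo+.006); print("face y%.3f"%(lo+.003),m.sum(),np.round(1000*np.nanpercentile(xs[m],[10,50,90]),1))
# strip top edge: bright silver pixels
v,u=np.indices(z.shape)
m=b&(p.min(2)>110)&(p.max(2)-p.min(2)<30)&(z>.12)
print("silver",m.sum());
for r in zip(u[m],v[m],np.round(1e3*xs[m],1),np.round(1e3*ys[m],1),np.round(1e3*z[m],1),p[m].mean(1).astype(int)):print(*r)
m=b&(p[...,0]-p[...,2]>45)&(z>.03)&(xs<-.018)&(abs(ys)<.02)
print("catch",m.sum(),np.round(1e3*np.c_[xs[m],ys[m],z[m]],1)[:30])
# arm low part angle: points z~.026
ar=np.zeros(z.shape,bool);ar[220:316,300:355]=1
m=ar&(abs(z-.026)<.005);w=P[m][:,:2];print("low rect",rect(w))
c=np.array([.4668,-.0864]);
for an in(-17.5,-18.5,-19.5,-20.5):
    t=np.deg2rad(an);ax=np.array([np.cos(t),np.sin(t)]);ay=np.array([-ax[1],ax[0]])
    out=[]
    for mm in (m&((P[...,:2]-c)@ax<-.03)&((P[...,:2]-c)@ax>-.10),ar&(z>.075)&(z<.086)):
        k=(P[mm][:,:2]-c);i=(k@ax);j=k@ay;out.append(np.round([np.polyfit(i,j,1)[0]*57.3,*(1e3*np.percentile(i,[1,99])),*(1e3*np.percentile(j,[2,98]))],1))
    print(an,out)
E
```

```text
face y-0.024 36 [-20.7 -20.2 -17.8]
face y-0.018 47 [-19.6 -18.8 -18. ]
face y-0.012 45 [-19.  -18.7 -17.4]
face y-0.006 54 [-19.3 -18.4 -15.9]
face y0.000 45 [-24.1 -18.6 -16.3]
face y0.006 47 [-21.  -18.7 -17.8]
face y0.012 43 [-19.1 -18.5 -16.9]
face y0.018 26 [-19.2 -18.8 -18.6]
face y0.024 87 [-20.5 -17.3 -13.3]
silver 28
360 142 -16.0 -16.1 143.1 130
356 143 -15.2 -9.4 141.2 133
357 143 -16.5 -10.0 144.8 131
358 143 -17.0 -11.7 144.7 125
359 143 -17.0 -14.2 142.0 127
360 143 -17.7 -15.5 143.2 132
361 143 -17.9 -17.6 141.7 128
353 144 -15.4 -3.7 141.4 119
355 144 -16.3 -7.3 140.5 127
356 144 -17.1 -8.6 142.0 131
357 144 -18.0 -9.7 143.7 136
358 144 -18.5 -11.3 144.0 135
350 145 -15.5 1.8 141.1 120
351 145 -16.2 0.4 142.0 120
352 145 -16.3 -1.8 140.0 121
353 145 -17.2 -3.1 141.5 123
354 145 -18.1 -4.1 143.7 122
347 146 -15.9 7.8 142.4 125
350 146 -17.9 3.3 144.2 123
343 147 -14.9 14.2 139.2 130
344 147 -15.7 12.9 140.4 132
345 147 -16.9 12.1 143.6 126
346 147 -17.0 9.9 141.8 127
347 147 -17.9 8.7 143.4 131
348 147 -18.2 6.8 142.4 129
343 148 -17.1 15.4 141.5 131
344 148 -17.8 14.
[... 381 characters left out ...]
7.9]
 [-22.9   3.1  49.3]
 [-22.9   0.4  46.1]
 [-23.8  -1.   47.9]
 [-24.3  -2.8  47.9]
 [-25.4  -4.   50.5]
 [-24.7   3.7  49.2]
 [-25.    1.5  47.8]
 [-25.5  -0.5  47.1]
 [-26.3  -2.   48.4]
 [-26.2  -4.9  44.4]
 [-26.    3.5  45.9]
 [-26.5   1.6  45.5]]
low rect (array([423.1, -70.2]), array([ 23.6, 141.6]), 70.54)
-17.5 [array([ -2.3, -99.3, -31.1,  -8.3,  13.9]), array([ -1.2, -24.5,  23.5, -11.3,  11.9])]
-18.5 [array([ -1.4, -99.4, -31. ,  -9.4,  12.5]), array([ -0.5, -24.5,  23.5, -11.2,  11.7])]
-19.5 [array([ -0.4, -98.9, -30.9, -10.7,  11.3]), array([  0.2, -24.5,  23.5, -11.4,  11.7])]
-20.5 [array([  0.7, -99.2, -30.7, -11.7,  10.1]), array([  1. , -24.6,  23.5, -11.5,  11.7])]
```

The strip's front face is 1.3 mm behind the flanges. Its top is at about 142 mm, which puts the strip roughly 6 mm low, and the catch top at about 57 mm agrees. Expected seat is z≈39 mm, with entry at about 51–56 mm. Now the grasp.

```bash
cat >> h.py <<'E'
def R(d):
    c,s=np.cos(np.deg2rad(d)),np.sin(np.deg2rad(d));return np.array([[c,s,0],[s,-c,0],[0,0,-1.]])
SY=16.3;_r=R(SY);SX=_r[:2,0];SYv=-_r[:2,1]
SO=np.array([.6640,-.09995])-SX*.0082-SYv*.0006   # stand origin
def stand(xyz): # stand frame mm -> world
    x,y,z=np.array(xyz)/1e3;return np.r_[SO+SX*x+SYv*y,z]
def tostand(p): q=np.asarray(p)[:2]-SO;return 1e3*np.array([q@SX,q@SYv,p[2]])
def st(m=""):
    s=sense();F=s["wrist_force"];print(m,"t%.1f"%s["time_s"],"stand xyz",np.round(tostand(s["position"]),2),"F",np.round([F[:2]@SX,F[:2]@SYv,F[2]],1),"gap %.4f gf %.0f"%(s["finger_gap"],s["gripper_force"]));return s
E
python3 - <<'E'
from h import *
AY=-19.5;r=R(AY);ax=r[:2,0];A=np.array([.4668,-.0864])+ax*.0155
g=A-ax*.024
print(A,g,stand([-20,0,45]))
movep(np.r_[g,.16],r); st("above")
command_gripper(.06,70)
move_l(np.r_[g,.076],feed=.08); st("down")
command_gripper(0.0,70); st("grip")
move_l(np.r_[g,.13],feed=.08); st("lift")
movep(stand([-75,0,150]),R(SY)); s=st("pre"); 
p,d=camera("top");np.savez("top1.npz",p=p,d=d)
q,e=camera("scene");np.savez("scene1.npz",p=q,d=e)
im=np.hstack([cv2.resize(p[80:320,270:400],None,fx=2.4,fy=2.4),cv2.resize(q[60:300,100:340],None,fx=2,fy=2)[:480].copy() if 0 else cv2.resize(q[60:300,100:300],None,fx=2.4,fy=2.4)])
cv2.imwrite("pics/h1.png",im[:,:,::-1])
E
```

```text
[ 0.48141094 -0.09157401] [ 0.45878755 -0.08356264] [ 0.63710189 -0.10844068  0.045     ]
above t2.1 stand xyz [-184.06   73.1   160.19] F [-0.2  0.5 -0.7] gap 0.0855 gf 0
down t3.7 stand xyz [-183.79   73.77   76.43] F [0.7 0.4 0.9] gap 0.0604 gf 0
grip t4.1 stand xyz [-183.82   73.67   76.52] F [-0.2  0.1  3.9] gap 0.0231 gf 69
lift t4.9 stand xyz [-184.6    74.07  129.63] F [-0.   0.3 -2. ] gap 0.0232 gf 69
pre t5.5 stand xyz [-75.9    0.37 148.6 ] F [-0.7  0.7 -1.6] gap 0.0230 gf 69
```

View pics/h1.png

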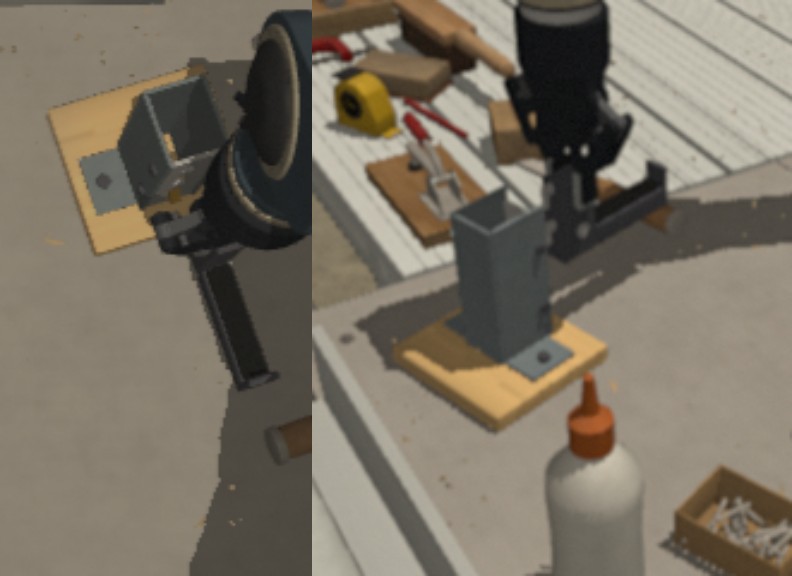

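The picture shows the arm held upright with its hooks facing the post: top-view low arm from crop (205,260) to (255,385), scene-view box at about (575,215). Next I measure the held arm relative to the stand using the same camera.

```bash
python3 - <<'E'
from h import *
f=np.load("top1.npz");P=cloud("top",f["d"]);q=P[...,:2]-SO;xs=1e3*q@SX;ys=1e3*q@SYv;z=1e3*P[...,2]
m=(xs>-200)&(xs<-92)&(abs(ys)<30)
for nm,lo,hi in(("low",94,103),("lip",110,120)):
    k=m&(z>lo)&(z<hi)
    print(nm,k.sum(),np.round(np.percentile(xs[k],[0,2,50,98,100]),1),np.round(np.percentile(ys[k],[0,2,50,98,100]),1),np.median(z[k]))
    if nm=="low":
        for a in np.arange(-185,-100,12):
            kk=k&(xs>=a)&(xs<a+12)
            if kk.sum()>5:print(a,kk.sum(),np.round([ys[kk].min(),ys[kk].max(),(ys[kk].min()+ys[kk].max())/2,np.median(z[kk])],1))
f=np.load("scene1.npz");P=cloud("scene",f["d"]);q=P[...,:2]-SO;xs=1e3*q@SX;ys=1e3*q@SYv;z=1e3*P[...,2]
m=(abs(ys)<30)&(z>60)&(z<160)
k=m&(xs<-35)&(xs>-75)&(z<140);print("back scene",np.round(np.percentile(xs[k],[50,95,99,100]),1))
k=m&(xs<-100)&(z>70)&(z<120);print("front scene",np.round(np.percentile(xs[k],[0,1,5,50]),1), np.round(np.percentile(ys[k],[1,50,99]),1),"zmin",np.percentile(z[k],[1,5]))
k=m&(xs<-55)&(xs>-85)&(z>70)&(z<125);print("side scene y",np.round(np.percentile(ys[k],[5,50,95]),1))
st()
E
```

```text
low 601 [-186.3 -178.7 -137.1  -93.9  -92.2] [-10.6  -8.8   2.2  12.3  13.1] 99.07099362255833
-185 54 [-9.1 13.   1.9 98.4]
-173 80 [-9.2 13.1  1.9 99.5]
-161 85 [-10.3  12.8   1.2  98.9]
-149 82 [-10.6  12.4   0.9  99.6]
-137 84 [-9.3 12.3  1.5 98.9]
-125 76 [-10.5  11.9   0.7  99. ]
-113 79 [-8.9 12.7  1.9 98.8]
-101 60 [-9.7 12.2  1.3 99.3]
lip 53 [-185.9 -185.9 -182.7  -92.1  -92.1] [-10.   -9.2   1.9  11.8  13.4] 115.3845807440117
back scene [-55.9 -45.  -41.9 -40.8]
front scene [-189.4 -185.  -182.8 -147.6] [-9.6 10.3 14.4] zmin [74.3391377  76.43391784]
side scene y [-2.  12.1 14. ]
 t5.6 stand xyz [-76.41   1.12 148.96] F [-0.2  0.8 -2.4] gap 0.0231 gf 69
```

The held arm's back is at x≈-52 mm with y≈+1 mm, and yaw is within 0.3°. I'll command y=-1 and probe gently for the slots.

```bash
python3 - <<'E'
from h import *
move_l(stand([-64,-1,130.5]),R(SY),feed=.06); st("start")
for z in (130.5,128.5,132.5,126.5,134.5):
    move_l(stand([-60,-1,z]),R(SY),feed=.04)
    hit=move_l(stand([-45.5,-1,z]),R(SY),feed=.02,until_force=5)
    s=st(f"z{z} hit={hit}")
    if tostand(s["position"])[0]>-49.5: break
E
```

```text
start t6.2 stand xyz [-64.05  -0.78 130.04] F [-0.7  0.2 -2.6] gap 0.0227 gf 69
z130.5 hit=False t7.3 stand xyz [-45.63  -1.   130.42] F [-0.1  0.2 -2.3] gap 0.0228 gf 69
```

It went in on the first try: x is past the strip with no contact. Next, feel for the back face, then press down.

```bash
python3 - <<'E'
from h import *
hit=move_l(stand([-40.5,-1,130.5]),R(SY),feed=.01,until_force=5); s=st(f"fwd {hit}")
x=tostand(s["position"])[0]
p,d=camera("top");np.savez("top2.npz",p=p,d=d)
q,e=camera("scene");np.savez("scene2.npz",p=q,d=e)
im=np.hstack([cv2.resize(p[100:280,280:400],None,fx=3,fy=3),cv2.resize(q[80:260,130:250],None,fx=3,fy=3)])
cv2.imwrite("pics/h2.png",im[:,:,::-1])
E
```

```text
fwd True t7.7 stand xyz [-44.62  -0.89 129.44] F [-0.9 -0.4 -1.8] gap 0.0227 gf 69
```

View pics/h2.png

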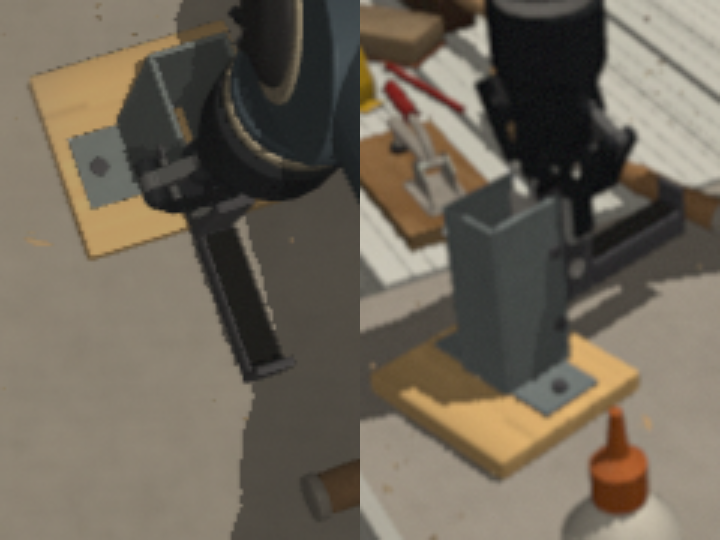

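The picture shows the arm's back close against the post: the scene crop has the box at about (580,250) touching the front face, and the low arm runs square outward. Now pressing down.

```bash
python3 - <<'E'
from h import *
hit=move_l(stand([-44.3,-1,109]),R(SY),feed=.012,until_force=20); s=st(f"down {hit}")
sleep(.3); st()
E
```

```text
down True t9.0 stand xyz [-45.14  -1.24 114.67] F [-0.6 -0.4  4.7] gap 0.0229 gf 71
 t9.3 stand xyz [-45.16  -1.26 114.66] F [-1.1  0.2  4.7] gap 0.0236 gf 71
```

It came down about 15 mm, to an arm z of about 38 mm (expected seat about 39). A second gentle press will confirm a hard stop.

```bash
python3 - <<'E'
from h import *
hit=move_l(stand([-44.6,-1,109]),R(SY),feed=.008,until_force=18); st(f"press {hit}")
sleep(.2); st()
# pull-up test: locked if it resists
hit=move_l(stand([-44.6,-1,119]),R(SY),feed=.008,until_force=12); st(f"pull {hit}")
E
```

```text
press True t9.7 stand xyz [-45.12  -1.22 114.67] F [-0.5  0.3  5.1] gap 0.0226 gf 71
 t9.9 stand xyz [-45.15  -1.25 114.63] F [-1.3  0.3  6.4] gap 0.0227 gf 71
pull True t10.2 stand xyz [-45.27  -1.24 114.73] F [-0.   0.4  2. ] gap 0.0231 gf 71
```

```bash
python3 - <<'E'
from h import *
hit=move_l(stand([-44.8,-1,120]),R(SY),feed=.008,until_force=15); st(f"pull {hit}")
hit=move_l(stand([-44.8,-1,109]),R(SY),feed=.008,until_force=22); st(f"press {hit}")
E
```

```text
pull True t10.8 stand xyz [-45.27  -0.88 116.2 ] F [ 0.3 -1.1  1.2] gap 0.0228 gf 72
press True t11.3 stand xyz [-45.27  -0.85 114.55] F [-1.2  0.9  5.8] gap 0.0230 gf 72
```

Pulling up stopped it after exactly the 1.5 mm of notch play, so it is latched. Releasing, then checking.

```bash
python3 - <<'E'
from h import *
command_gripper(.055); st("open")
move_l(stand([-46,-1,200]),R(SY),feed=.06); st("up")
movep(stand([-190,-60,260]),R(SY)); sleep(.3); st("away")
p,d=camera("top");q,e=camera("scene")
im=np.hstack([cv2.resize(p[100:280,280:400],None,fx=3,fy=3),cv2.resize(q[80:260,130:250],None,fx=3,fy=3)])
cv2.imwrite("pics/h3.png",im[:,:,::-1])
P=cloud("top",d);w=P[...,:2]-SO;xs=1e3*w@SX;ys=1e3*w@SYv;z=1e3*P[...,2]
k=(xs>-62)&(xs<-21)&(abs(ys)<20)&(z>110)&(z<140);print("box top",k.sum(),rect(np.c_[xs[k],ys[k]]/1e3),np.median(z[k]) if k.any() else 0)
k=(xs>-140)&(xs<-70)&(abs(ys)<20)&(z>50);print("low",np.median(z[k]),rect(np.c_[xs[k],ys[k]]/1e3))
E
```

```text
open t11.7 stand xyz [-45.54  -0.88 113.62] F [ 0.6 -0.5  0. ] gap 0.0549 gf 0
up t13.3 stand xyz [-46.24  -0.9  199.52] F [ 1.3 -0.5  0.4] gap 0.0552 gf 0
away t14.3 stand xyz [-188.96  -59.12  259.32] F [0.  0.5 0.2] gap 0.0549 gf 0
box top 320 (array([-41.2,  -3.9]), array([31.4, 40.5]), 88.86) 119.16639358548852
low 65.19562439570038 (array([-104.9,   -1.3]), array([69.7, 25.9]), 0.21)
```

View pics/h3.png

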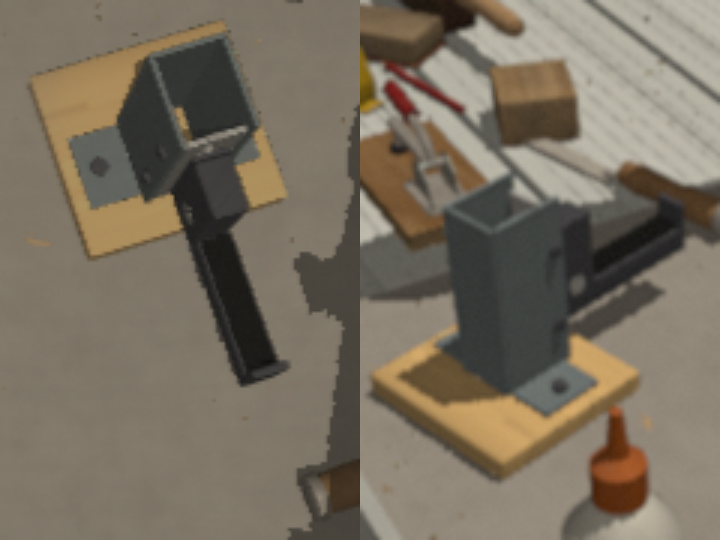

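The arm hangs square on the strip with its top at 119 mm, low arm at 65 mm and yaw within 0.2°, and the robot is clear. Handing in.

```bash
python3 -c "
from rig import *
print(finish_job())"
```

```text
the job is handed in; nothing more can be done
None
```

The rack arm is hooked into both slots, pressed home and held by the catch (an upward pull stopped it after the expected 1.5 mm of play); I let go, moved the robot clear and handed the job in at about 14 s, with no verdict returned.

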